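# Clear the bar cart and hold up the found hip flask to the video call

## Task

Tidy the bar cart after the party: lay the ice tongs flat inside the wooden tray and put both cork bottle stoppers in the ceramic dish. The hip flask is not ours: pick it up, hold it about 20 cm straight in front of the front camera of the phone on the stand, upright, its crest level with the lens, turned squarely to it and not under your fingers, so that the host on the call can see whose it is, and finish while still holding it there, still and clear of everything. Keep the flask upright all the time, and do not shift or knock over the tumblers and the ice bucket or bump into the phone and its stand.

Things in the scene. Friction and masses are not known exactly. Their poses are not given: they have to be found in the camera images.
- flask: loose upright steel hip flask, 62 mm wide (y), 20 mm thick (x), slightly curved from above, 0.15-0.3 kg: side edges upright to 82 mm, cap (20 mm dia) on top to 102 mm. Origin: centre of its underside; z up; +x is its front, the bulging side with the crest. Stands in the far row, in any of three places shared with the stoppers, front within 0.7 rad of world +x (away from the robot).
- crest: round brass crest, 30 mm dia, fixed on the flask's front, standing 2 mm proud. Origin: its centre, 34 mm above the flask's underside and 12.5 mm ahead (+x) of its origin; same axes as the flask.
- stopper_a: loose bottle stopper standing upside down on its cap: steel cap 36 mm dia and 14 mm high below, cork shank 20 mm dia above it up to 42 mm, 60 g. Origin: centre of the cap's outer face (the underside at the start); z along the shank.
- stopper_b: second bottle stopper, the same as stopper_a.
- stopper_a_mid (a point): point on the axis of stopper_a, 20 mm from the cap's outer face.
- stopper_b_mid (a point): the same point of stopper_b.
- tongs: loose rigid steel ice tongs lying flat on the glass: U-shaped strip 180 mm long (y), 14 mm high, 3 mm thick, 34 mm wide over its two arms near the middle, 90 g. Origin: on the underside, between the arms, near mid-length; bow end at -y, claws at +y. Do not flex; can be pinched across both arms (along x).
- tongs_bow (a point): end of the tongs' bow, 92 mm along -y from the origin, 7 mm above the underside.
- tongs_claws (a point): tips of the tongs' claws, 88 mm along +y from the origin, 7 mm above the underside.
- tray: fixed dark wooden tray, 250 (x) by 130 (y) by 20 mm high outside, walls and floor 6 mm thick (inside 238 by 118 mm). Origin: centre of the underside, on the glass.
- dish: fixed white ceramic olive dish, empty, round: rim 160 mm dia at 36 mm height, inner floor 6 mm above the glass, flat to about 55 mm from the centre, wall flaring outwards. Origin: centre of the underside.
- lens (a point): front camera of the phone, at the top middle of its screen. The phone (73 mm wide, 150 mm high, upright, in portrait) stands on a telescopic stand of varying height: the lens is 195 to 255 mm above the glass. The lens looks horizontally along -x of this frame; y across the phone, z up.
- phone_stand: fixed stand of the phone: round foot 110 mm dia, 12 mm high, centred 20 mm behind the phone's screen (+x). Origin: on the glass, below the lens; -x is the way that the screen and lens face.
- tumbler_a: loose crystal tumbler (bystander), 80 mm dia, 88 mm high. Origin: centre of its underside.
- tumbler_b: the other crystal tumbler, the same.
- bucket: loose insulated steel ice bucket with latched lid (bystander), 164 mm dia, 214 mm high with its knob. Origin: centre of its underside.

How it is judged (in metres and radians):
At the end, for the whole second after the job is handed in: Stoppers at rest in the dish, tongs flat and wholly inside the tray. Flask held still by the fingers alone, upright to 0.18 rad, crest 130-270 mm ahead of the lens, within 35 mm of its axis sideways and in height, facing it to 0.26 rad, fingers off the crest (horizontal distance between each of stopper_a_mid, stopper_b_mid and dish below 0.062 m and z of stopper_a_mid in the frame of dish between 0.005 and 0.045 m and linear speed of each of stopper_a, stopper_b, tongs, flask below 0.03 m/s and z of stopper_b_mid in the frame of dish between 0.005 and 0.045 m and x of tongs_bow in the frame of tray between -0.121 and 0.121 m and y of tongs_bow in the frame of tray between -0.061 and 0.061 m and z of tongs_bow in the frame of tray between 0.005 and 0.025 m and x of tongs_claws in the frame of tray between -0.121 and 0.121 m and y of tongs_claws in the frame of tray between -0.061 and 0.061 m and z of tongs_claws in the frame of tray between 0.005 and 0.025 m and x of crest in the frame of lens between -0.27 and -0.13 m and y of crest in the frame of lens between -0.035 and 0.035 m and z of crest in the frame of lens between -0.035 and 0.035 m and x of lens in the frame of flask above 0.1 m and angle between the x axis of flask and the x axis of lens, either way round below 0.26 rad and angle between flask's own z axis and vertical below 0.18 rad and contact force between flask and the fingers above 1 N and contact force between the fingers and crest below 0.2 N); the arm keeps its last pose, push and grip.
It fails at once if a tumbler or the ice bucket is shifted by more than 25 mm or tipped (distance of any of tumbler_a, tumbler_b, bucket from where it was at the start of the episode above 0.025 m or angle between any of tumbler_a, tumbler_b, bucket's own z axis and vertical above 0.3 rad).
It fails at once if the phone or its stand is bumped (more than 5 N) (contact force between phone_stand and anything else above 5 N).
It fails at once if the flask is tipped by more than 0.5 rad (angle between flask's own z axis and vertical above 0.5 rad).
It also fails if it takes over 72 s, if anything falls off the work surface, if the arm or the gripper's body presses on something with over 40 N, if the wrist force passes 120 N, or if a joint passes its speed limit or range.

## Robot

A 6-joint arm with a two-finger parallel gripper is mounted at the origin on the work surface. World frame = base frame: x ahead of the robot, y to its left, z up, the work surface at z = 0. Lengths are in mm, angles in rad, forces in N, time in s.
With the tool pointing down it reaches from about 375 to 900 mm from the base axis. Payload 3.1 kg.
Tool frame: the origin (TCP) lies between the finger pads; the fingertips stand 19 mm ahead of it and the grasp point (between the pads) is the TCP; z points along the fingers, y is the line along which they close (so a half turn about z gives the same grasp; the last joint's range is limited). The gripper opens to 87 mm and grips with 3 to 60 N. Pads are 19 mm wide; open, the fingers measure 117 mm over their backs; the gripper's body (75 mm by 190 mm) begins 51 mm behind the grasp point.
Start: joints at [-1.335, 0.527, 1.433, -0, 1.181, -0.178], TCP at [251.899, -571.965, 241.548] pointing down, gripper open.
Joint ranges: [-3.08, 3.08], [-0.75, 2.2], [0.22, 2.44], [-1.43, 4.57], [0, 2.65], [-2.85, 2.85]. Speed limits (rad/s): [2.79, 2.79, 3.14, 3.14, 3.14, 3.14].

## Interface

Orientations are given as a unit quaternion [w, x, y, z].
In Python, from bench import bot gives the robot as it stands. The module is installed in compiled form; this text tells all that it offers.
- The arm moves only by the tool carry_out, never from a script. Its argument "targets" is a list of rows, each an object with "xyz": the shift along the tool's x, y, z in units of 30 mm (1.0 is 30 mm), a list of three; "roll": the turn about the tool's z in degrees. A call has 1 to 20 rows; each row shifts and turns the commanded pose from where the row before left it, along the tool's axes as they then stand; what a row does not reach is not made up. A row lasts 1/12 s, in which the tool goes at most 41.7 mm and 7.16 degrees, less where a joint would pass 70% of its speed; a pose out of reach is approached as far as the arm can. A call is refused whole if a number of a shift passes 1 or a number of a turn 7.16, either way. A call with a gripper value outside its range is refused whole. "jaw" is the closure, from -1 (fully open) to 1 (shut), set as the call begins (left out, the last holds). The fingers move at their own pace and stop on an object; "force" is the grip in N (left out, the last holds). Time passes only in rows, so rows that do not move let the fingers close. It gives the time, the measured TCP pose, the force, the opening and the grip force at its end, in the units of the state.
- bot.sense(): the state, without advancing time (a new reading comes with each control period).
- bot.get_image(name): name is "scene" or "side" or "wrist"; returns a dict with "image" (480x640x3 uint8, blue, green, red), "fx", "fy", "cx", "cy" (pixels), "k1" (the pictures are not rectified: a ray, as slopes to the right and down, at radius r is drawn at 1 + k1 r^2 times it, then the intrinsics apply), "R" (3x3) and "t" (3): a world point X has camera coordinates R X + t; the wrist camera has in their place "mount" (4x4, takes a point from camera to tool coordinates, whose origin is the TCP and whose axes are the flange's). Camera axes: x right, y down, z forward; pixel columns grow to the right and rows downward; lengths in mm; the calibration is good to about 2 mm. A picture is of the moment at which its call begins: read the wrist's pose just before it. There is no depth.
- bot.finish_job(): hands the job in; it is judged then, once.
The state is a dict: "time_s": time; "joint_pos": joint angles; "joint_velocities": joint speeds; "joint_efforts": joint torques, N m; "tcp_pos": TCP position; "tcp_rot": TCP orientation; "ft_force": force on the tool from outside, world axes, zero at the start; "wrist_torque": the same for the moment, N m; "finger_gap": finger opening in mm; "gripper_force": force on a finger pad.
Only numpy, scipy, OpenCV 4.12 (cv2) and the standard library are available. Lean on these libraries where they do the work, as an engineer would, in place of code of your own. Each camera call takes 0.05 s, during which the arm holds its last target. There are 200 camera calls.

## Working session

There is one attempt and no reset: what is moved stays moved. The work goes in short steps, Python scripts to look and compute and a tool call to move; the robot and the scene stay as the last step left them, time stands still between calls to the robot, and variables do not carry over. Pictures are saved under pics/ and viewed, at most 10 in all, crops included, and the job is handed in when it is done.

Besides the shell and the picture viewer there is one more tool, called after "Call:" in YAML: its name, and indented under it one key for each argument. carry_out: Moves the arm, as the interface text tells. Its arguments: {"type":"object","properties":{"targets":{"type":"array"},"jaw":{"type":"number"},"force":{"type":"number"}},"required":["targets"]}

```bash
mkdir -p pics; cat > h.py <<'E'
import numpy as np, cv2, pickle
from bench import bot
from scipy.spatial.transform import Rotation as Ro
def snap(n, fn):
    s=bot.sense(); d=bot.get_image(n); d['s']=s
    if 'mount' in d:
        q=s['tcp_rot']; T=np.eye(4); T[:3,:3]=Ro.from_quat([q[1],q[2],q[3],q[0]]).as_matrix(); T[:3,3]=s['tcp_pos']
        C=T@np.array(d['mount']); R=C[:3,:3].T; d['R']=R; d['t']=-R@C[:3,3]
    pickle.dump(d,open(fn+'.pkl','wb')); cv2.imwrite('pics/'+fn+'.png',d['image']); return d
def load(fn): return pickle.load(open(fn+'.pkl','rb'))
def KD(d): return np.array([[d['fx'],0,d['cx']],[0,d['fy'],d['cy']],[0,0,1]],float),np.array([d['k1'],0,0,0,0],float)
def ray(d,uv):
    K,D=KD(d); p=cv2.undistortPoints(np.array([[uv]],float),K,D)[0,0]
    R=np.array(d['R']); t=np.array(d['t']).ravel(); v=R.T@np.array([p[0],p[1],1]); return -R.T@t, v/np.linalg.norm(v)
def plane(d,uv,z):
    o,v=ray(d,uv); return o+v*(z-o[2])/v[2]
def proj(d,X):
    K,D=KD(d); return cv2.projectPoints(np.array(X,float).reshape(-1,1,3),cv2.Rodrigues(np.array(d['R'],float))[0],np.array(d['t'],float).ravel(),K,D)[0][:,0]
def tri(d1,u1,d2,u2):
    o1,a=ray(d1,u1); o2,b=ray(d2,u2); s=np.linalg.lstsq(np.c_[a,-b],o2-o1,rcond=None)[0]
    p,q=o1+a*s[0],o2+b*s[1]; return (p+q)/2,np.linalg.norm(p-q)
E
python3 - <<'E'
from h import *
for n in('scene','side','wrist'):
    d=snap(n,n+'0'); R=np.array(d['R']); print(n,(-R.T@np.array(d['t']).ravel()).round(),R[2].round(2),d['fx'],d['k1'])
print(bot.sense())
E
```

```text
scene [1334.  452.  924.] [-0.66 -0.33 -0.68] 502.7873846050821 -0.120782300215134
side [ 94. 840. 897.] [ 0.42 -0.65 -0.64] 570.1163830534387 0.026019588803966376
wrist [ 327. -540.  384.] [-0.27 -0.12 -0.96] 371.6602412142892 -0.016383570782390864
{'time_s': 0.15, 'joint_pos': array([-1.33449990e+00,  5.28278118e-01,  1.43361576e+00, -4.88895893e-05,
        1.18141679e+00, -1.78475286e-01]), 'joint_velocities': array([ 0.00036412, -0.0022006 , -0.00361063,  0.0008063 ,  0.00188764,
        0.00020958]), 'joint_efforts': array([ 1.08500408e-03, -4.40427303e+01, -1.76844263e+01,  6.31861039e-02,
        5.52472891e-02, -1.10401800e-04]), 'tcp_pos': array([ 251.76314627, -571.45654077,  240.77827263]), 'tcp_rot': array([-8.57998110e-04,  9.78570240e-01,  2.05911501e-01, -4.74285728e-05]), 'ft_force': array([-0.81240301,  0.20442587,  0.05755077]), 'wrist_torque': array([-0.00586029,  0.03455572,  0.03705853]), 'gripper_force': 0.0, 'finger_gap': 86.58015765138445}
```

View pics/scene0.png

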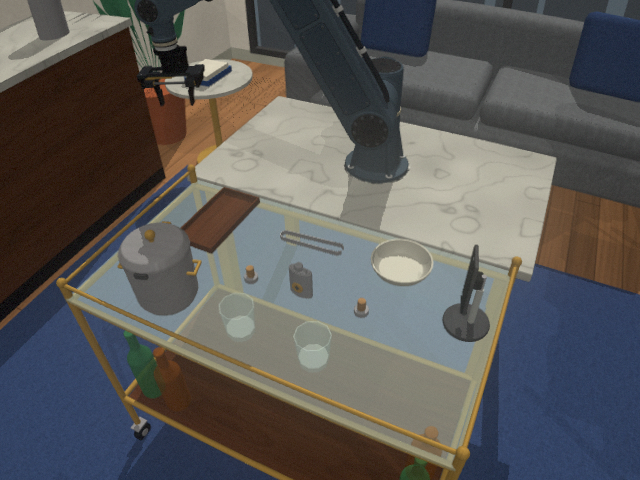

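View pics/side0.png

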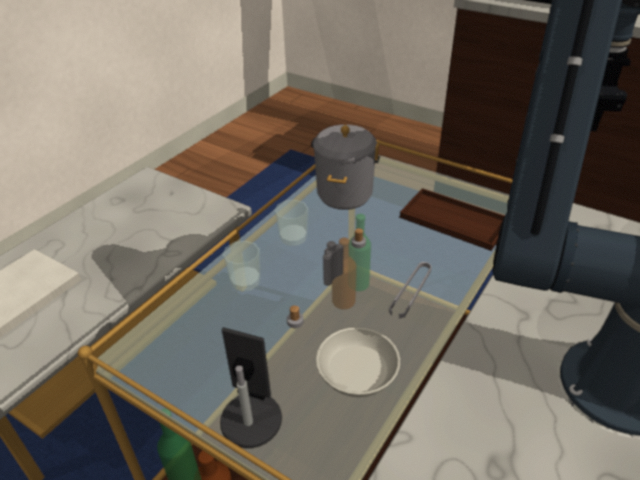

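The scene view shows the tray (220,218), bucket (160,265), tongs (281,235)-(343,248), and the dish (402,262). It also shows the stoppers (250,273) and (362,306), the flask (301,280) and the tumblers (237,315) and (313,345). The phone (470,280) faces image-left. The side view confirms this. Next I measure them.

```bash
python3 - <<'E'
from h import *
a=load('scene0'); b=load('side0')
P=lambda n,v:print(n,np.round(v[0] if isinstance(v,tuple) else v,1), round(v[1],1) if isinstance(v,tuple) else '')
P('trayO',np.mean([plane(a,p,20) for p in [(228,188),(260,204),(212,248),(182,236)]],0))
for p in [(228,188),(260,204),(212,248),(182,236)]: P(' tc',plane(a,p,20))
P('tongs bow/claw a',plane(a,(281,236),10)); P('',plane(a,(343,248),10))
P('tongs side',plane(b,(428,265),10)); P('',plane(b,(393,313),10))
# dish rim by white mask ellipse
for d,c in((a,(402,262)),(b,(358,360))):
    for h in (36,): P('dish',plane(d,c,h))
P('stop1',plane(a,(250,268),42)); P('stop1s',plane(b,(358,233),42))
P('stop2',plane(a,(362,300),42)); P('stop2s',plane(b,(294,309),42))
P('flaskcap',tri(a,(298,264),b,(331,242)))
P('phone top',tri(a,(478,248),b,(246,334)))
P('foot',plane(a,(467,321),12));P('foots',plane(b,(251,418),12))
P('tumA',plane(a,(237,325),0));P('tumAs',plane(b,(293,234),0))
P('tumB',plane(a,(313,355),0));P('tumBs',plane(b,(244,278),0))
P('buck',tri(a,(150,235),b,(345,130)))
A=cv2.resize(a['image'][210:390,210:510],(800,480),interpolation=3)
cv2.imwrite('pics/c1.png',A)
B=np.hstack([cv2.resize(b['image'][225:345,275:435],(400,300),interpolation=3),cv2.resize(b['image'][320:440,180:340],(400,300),interpolation=3)])
B2=np.hstack([cv2.resize(a['image'][235:345,420:500],(218,300),interpolation=3),cv2.resize(a['image'][180:260,170:280],(412,300),interpolation=3)])
B2=cv2.copyMakeBorder(B2,0,0,0,800-B2.shape[1],0)
cv2.imwrite('pics/c2.png',np.vstack([B,B2]))
E
```

```text
trayO [ 468.7 -291.5   20. ] 
 tc [ 340.2 -353.8   20. ] 
 tc [ 368.3 -222.7   20. ] 
 tc [ 585.8 -242.6   20. ] 
 tc [ 580.5 -346.9   20. ] 
tongs bow/claw a [ 456.9 -104.    10. ] 
 [430.1  70.   10. ] 
tongs side [ 437.9 -110.4   10. ] 
 [436.4  67.4  10. ] 
dish [441.1 236.6  36. ] 
dish [426.4 232.8  36. ] 
stop1 [624.8 -96.7  42. ] 
stop1s [616.1 -93.3  42. ] 
stop2 [605.2 194.5  42. ] 
stop2s [602.3 192.8  42. ] 
flaskcap [613.4  33.5 102.3] 4.0
phone top [526.6 412.6 224.1] 1.7
foot [539.1 431.9  12. ] 
foots [531.9 427.6  12. ] 
tumA [764.8 -52.4   0. ] 
tumAs [779.  -50.1   0. ] 
tumB [764.5 145.3   0. ] 
tumBs [781.7 141.4   0. ] 
buck [ 755.8 -260.   199. ] 3.9
```

View pics/c1.png

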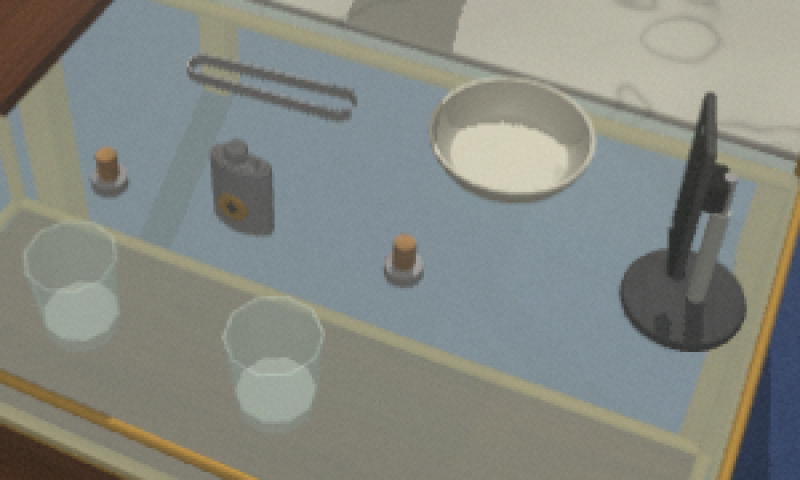

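View pics/c2.png

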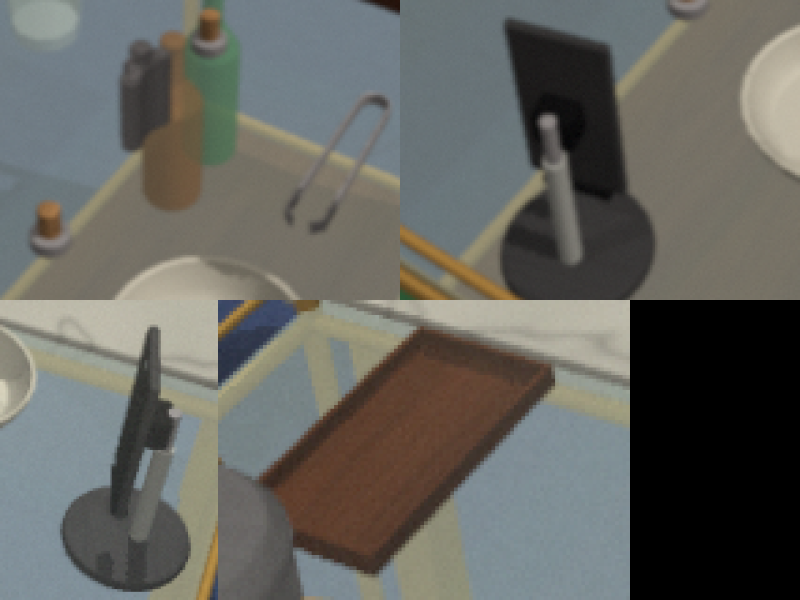

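Crops: the crest is at c1 (232,206) and the flask shoulders are at (212,148) and (272,165). The phone's back corners in c2 are (507,20), (610,45) and (625,195). Next I refine from these.

```bash
python3 - <<'E'
from h import *
a=load('scene0'); b=load('side0')
c1=lambda x,y:(x/2.667+210,y/2.667+210)
L=lambda x,y:(x/2.5+275,y/2.5+225)
Rr=lambda x,y:((x-400)/2.5+180,y/2.5+320)
T=lambda x,y:((x-218)/3.745+170,(y-300)/3.75+180)
r=lambda n,v:print(n,np.round(v,1))
# phone
o,t=ray(b,Rr(610,45)); _,q=ray(b,Rr(625,195)); _,l=ray(b,Rr(507,20))
s=np.linalg.lstsq(np.c_[t,-q],np.array([0,0,150.]),rcond=None)[0]
TR=o+t*s[0]; TL=o+l*(TR[2]-o[2])/l[2]; r('TR',TR); r('BR',o+q*s[1]); r('TL',TL); r('w',np.linalg.norm(TL-TR))
r('scene proj of TL,TR',(proj(a,[TL,TR])-210)*2.667)
r('scene topmost tri', tri(a,c1(711,95),b,Rr(610,45))[0]); print(tri(a,c1(711,95),b,Rr(610,45))[1])
# foot ellipses
r('foot a',plane(a,c1(684,299),6)); r('foot b',plane(b,Rr(578,243),6))
# flask
l_,r_=plane(a,c1(212,150),80),plane(a,c1(272,166),80); r('sh',l_);r('sh',r_)
r('crest34',plane(a,c1(232,206),34))
for p in [(212,200),(250,233),(273,232)]: r('fl base',plane(a,c1(*p),0))
for p in [(120,92),(168,50),(122,145),(160,125)]: r('side fl',plane(b,L(*p),80 if p[1]<100 else 0))
r('cap',tri(a,c1(237,146),b,L(140,47)))if 0 else print('cap',tri(a,c1(237,146),b,L(140,47)))
# stoppers: base & top
for nm,A,B in(('A',(107,153),(210,14)),('B',(404,239),(49,205))): print(nm,tri(a,c1(*A),b,L(*B)),plane(a,c1(*A),42).round(),plane(b,L(*B),42).round())
# tongs
r('bow',plane(a,c1(189,66),7));r('bow s',plane(b,L(380,97),7))
r('cl',[plane(a,c1(*p),7) for p in((352,98),(345,116))]);r('cl s',[plane(b,L(*p),7) for p in((290,222),(318,230))])
# dish rim ends: scene left/right, top/bottom
r('dish',[plane(a,c1(*p),36) for p in((431,136),(595,142),(515,77),(505,198))])
# tray
r('tray',[plane(a,T(*p),20) for p in((423,328),(554,368),(372,558))])
m=[plane(b,p,20) for p in((422,191),(505,219),(494,242),(402,212))]; r('tray side',m)
E
```

```text
TR [488.  415.8 240.4]
BR [489.9 417.5  90.5]
TL [554.  433.2 240.4]
w 68.2
scene proj of TL,TR [[739.  116.8]
 [734.3  57.4]]
scene topmost tri [504.5 403.1 213.4]
8.384193510791688
foot a [537.6 431.5   6. ]
foot b [535.6 423.3   6. ]
sh [610.6   9.5  80. ]
sh [606.   66.8  80. ]
crest34 [626.5  35.4  34. ]
fl base [600.6  -1.1   0. ]
fl base [622.2  50.    0. ]
fl base [612.3  68.6   0. ]
side fl [607.2  73.8  80. ]
side fl [601.4   3.8  80. ]
side fl [616.5  58.8   0. ]
side fl [601.1  17.9   0. ]
cap (array([612.19013121,  35.17976054,  99.19866702]), np.float64(3.496087276904584))
A (array([ 619.52815857, -101.31288624,   40.17285148]), np.float64(4.526282754548423)) [623. -98.  42.] [ 619. -103.   42.]
B (array([603.88161381, 191.03886315,  43.02579452]), np.float64(4.6360954843115385)) [605. 193.  42.] [605. 187.  42.]
bow [ 449.6 -108.7    7. ]
bow s [ 442.8 -116.2    7. ]
cl [[423.8  64.2   7. ]
 [450.7  68.5   7. ]]
cl s [[440.   69.1   7. ]
 [415.8  64.8   7. ]]
dish [[469.7 165.7  36. ]
 [412.7 309.4  36. ]
 [357.  211.   36. ]
 [516.3 255.6  36. ]]
tray [[ 342.  -364.6   20. ]
 [ 344.2 -238.    20. ]
 [ 589.4 -242.9   20. ]]
tray side [[ 574.  -364.2   20. ]
 [ 343.5 -359.3   20. ]
 [ 335.2 -257.7   20. ]
 [ 576.8 -251.2   20. ]]
```

Call:
carry_out:
  targets:
    - {"xyz": [0,0,0],"roll": -6.62}
    - {"xyz": [0,0,0],"roll": -6.62}
    - {"xyz": [0,0,0],"roll": -6.62}
    - {"xyz": [0,0,0],"roll": -6.62}
    - {"xyz": [0,0,0],"roll": -6.62}
    - {"xyz": [0,0,0],"roll": -6.62}
    - {"xyz": [0,0,0],"roll": -6.62}
    - {"xyz": [0,0,0],"roll": -6.62}
    - {"xyz": [0,0,0],"roll": -6.62}
    - {"xyz": [0,0,0],"roll": -6.62}
  jaw: -1
  force: 20

```text
time_s: 0.98
tcp_pos: [251.8, -571.7, 241.1]
tcp_rot: [-0.0, 0.705, 0.709, 0.0]
ft_force: [0.2, 0.6, 0.2]
finger_gap: 87.0
gripper_force: 0.0
```

Call:
carry_out:
  targets:
    - {"xyz": [0.96,0.33,0.1],"roll": 0}
    - {"xyz": [0.96,0.33,0.1],"roll": 0}
    - {"xyz": [0.96,0.33,0.1],"roll": 0}
    - {"xyz": [0.96,0.33,0.1],"roll": 0}
    - {"xyz": [0.96,0.33,0.1],"roll": 0}
    - {"xyz": [0.96,0.33,0.1],"roll": 0}
    - {"xyz": [0.96,0.33,0.1],"roll": 0}
    - {"xyz": [0.96,0.33,0.1],"roll": 0}
    - {"xyz": [0.96,0.33,0.1],"roll": 0}
    - {"xyz": [0.96,0.33,0.1],"roll": 0}
    - {"xyz": [0.96,0.33,0.1],"roll": 0}
    - {"xyz": [0.96,0.33,0.1],"roll": 0}
    - {"xyz": [0.96,0.33,0.1],"roll": 0}
    - {"xyz": [0.96,0.33,0.1],"roll": 0}
    - {"xyz": [0.96,0.33,0.1],"roll": 0}
    - {"xyz": [0.96,0.33,0.1],"roll": 0}
    - {"xyz": [0.96,0.33,0.1],"roll": 0}
    - {"xyz": [0.96,0.33,0.1],"roll": 0}
    - {"xyz": [0.96,0.33,0.1],"roll": 0}
    - {"xyz": [0,0,0],"roll": 0}

```text
time_s: 2.65
tcp_pos: [440.7, -20.8, 184.1]
tcp_rot: [-0.001, 0.706, 0.709, 0.0]
ft_force: [0.3, -0.1, 0.5]
finger_gap: 87.2
gripper_force: 0.0
```

```bash
python3 - <<'E'
from h import *
d=snap('wrist','w1'); print(d['s']['tcp_pos'],d['s']['tcp_rot'],d['s']['time_s'])
print(proj(d,[[447,-112,7],[437,67,7],[442,-21,7],[621,-100,42],[604,192,42],[612,35,102]]).round())
E
```

```text
[440.68881802 -20.75348607 184.1124855 ] [-8.02703560e-04  7.05618319e-01  7.08591491e-01  4.92118141e-04] 2.65
[[320. 310.]
 [310. 114.]
 [315. 218.]
 [521. 318.]
 [568. -88.]
 [596. 168.]]
```

View pics/w1.png

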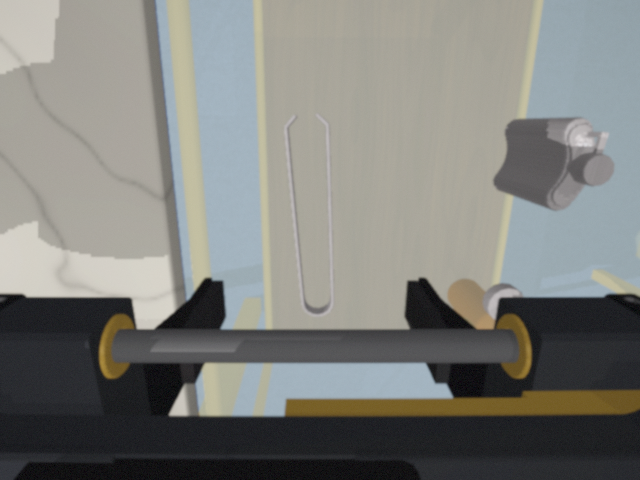

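The wrist view shows the tongs bow at (318,314) and the claws around (307,118). The arms near mid-length are at about x=291 and x=330. The flask cap is at (594,167), with its shoulder ends near (582,120) and (558,205).

```bash
python3 - <<'E'
from h import *
d=load('w1')
B=plane(d,(318,314),7);C=plane(d,(307,118),7); v=C-B; print(B.round(1),C.round(1),np.linalg.norm(v),np.degrees(np.arctan2(v[1],v[0])),(B+v*92/180).round(1))
print([plane(d,p,7).round(1) for p in((292,200),(330,200))])
print('cap',plane(d,(598,167),102).round(1),[plane(d,p,82).round(1) for p in ((584,119),(556,208))],[plane(d,p,0).round(1) for p in ((509,121),(497,181))])
im=cv2.resize(d['image'][100:225,480:640],(800,600),interpolation=3);cv2.imwrite('pics/w1f.png',im)
E
```

```text
[ 445.4 -116.3    7. ] [434.9  63.5   7. ] 180.1189593414927 93.35981044668327 [440.  -24.4   7. ]
[array([421.7,  -5. ,   7. ]), array([455. ,  -4.8,   7. ])]
cap [613.   35.5 102. ] [array([612.5,  63.5,  82. ]), array([605.5,   5.6,  82. ])] [array([605.6,  62.7,   0. ]), array([602.7,  11.8,   0. ])]
```

Call:
carry_out:
  targets:
    - {"xyz": [0,0,0.8],"roll": -3.1}
    - {"xyz": [0,0,1],"roll": 0}
    - {"xyz": [0,0,1],"roll": 0}
    - {"xyz": [0,0,1],"roll": 0}
    - {"xyz": [0,0,0.8],"roll": 0}
    - {"xyz": [0,0,0.5],"roll": 0}
    - {"xyz": [0,0,0.28],"roll": 0}
    - {"xyz": [0,0,0],"roll": 0}
    - {"xyz": [0,0,0],"roll": 0}

```text
time_s: 3.45
tcp_pos: [440.4, -25.6, 23.2]
tcp_rot: [-0.0, 0.688, 0.725, -0.0]
ft_force: [0.0, -0.0, -0.5]
finger_gap: 86.9
gripper_force: 0.0
```

Call:
carry_out:
  targets:
    - {"xyz": [0,0,0],"roll": 0}
    - {"xyz": [0,0,0],"roll": 0}
    - {"xyz": [0,0,0],"roll": 0}
    - {"xyz": [0,0,0],"roll": 0}
    - {"xyz": [0,0,0],"roll": 0}
    - {"xyz": [0,0,0],"roll": 0}
    - {"xyz": [0,0,0],"roll": 0}
    - {"xyz": [0,0,0],"roll": 0}
  jaw: 1
  force: 20

```text
time_s: 4.12
tcp_pos: [440.4, -24.8, 23.2]
tcp_rot: [0.0, 0.688, 0.726, 0.0]
ft_force: [0.5, 0.1, 0.7]
finger_gap: 41.7
gripper_force: 0.0
```

Call:
carry_out:
  targets:
    - {"xyz": [0,0,-0.5],"roll": 0}
    - {"xyz": [0,0,-0.8],"roll": 0}
    - {"xyz": [0,0,-0.8],"roll": 0}
    - {"xyz": [0,0,-0.8],"roll": 0}
    - {"xyz": [0,0,-0.4],"roll": 0}

```text
time_s: 4.53
tcp_pos: [440.9, -25.0, 124.2]
tcp_rot: [0.001, 0.688, 0.726, 0.001]
ft_force: [0.7, -0.1, -0.5]
finger_gap: 8.3
gripper_force: 0.0
```

The fingers had not closed before the lift, so I open again and look.

Call:
carry_out:
  targets:
    - {"xyz": [0,0,0],"roll": 0}
    - {"xyz": [0,0,0],"roll": 0}
    - {"xyz": [0,0,0],"roll": 0}
    - {"xyz": [0,0,0],"roll": 0}
    - {"xyz": [0,0,0],"roll": 0}
    - {"xyz": [0,0,0],"roll": 0}
    - {"xyz": [0,0,0],"roll": 0}
    - {"xyz": [0,0,0],"roll": 0}
    - {"xyz": [0,0,0],"roll": 0}
    - {"xyz": [0,0,0],"roll": 0}
  jaw: -0.4

```text
time_s: 5.37
tcp_pos: [440.3, -24.9, 122.1]
tcp_rot: [-0.0, 0.688, 0.726, -0.0]
ft_force: [-0.6, 0.0, -0.1]
finger_gap: 59.3
gripper_force: 0.0
```

```bash
python3 - <<'E'
from h import *
d=snap('wrist','w2'); print(d['s']['tcp_pos'],d['s']['finger_gap'],d['s']['time_s'])
print(proj(d,[[445.4,-116.3,7],[434.9,63.5,7],[421.7,-5,7],[455,-4.8,7]]).round())
E
```

```text
[440.31876399 -24.89034318 122.0668359 ] 59.3248547487494 5.3667
[[313. 347.]
 [312. 109.]
 [289. 210.]
 [335. 212.]]
```

View pics/w2.png

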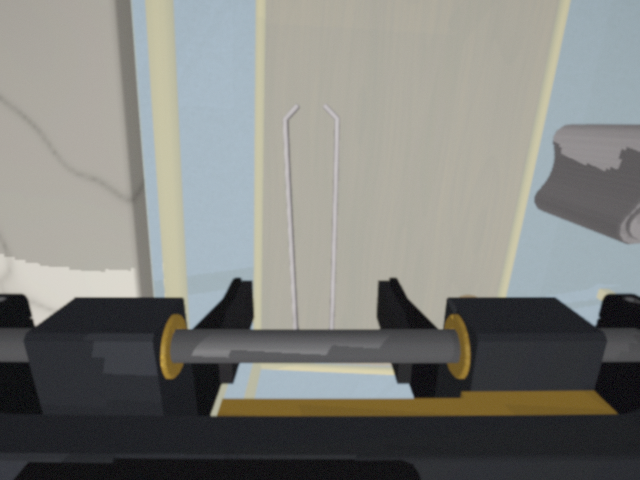

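The tongs did not move: the claws are at (311,107) and were predicted at (312,109). I descend again and allow more closing time.

Call:
carry_out:
  targets:
    - {"xyz": [0,0,0.7],"roll": 0}
    - {"xyz": [0,0,0.9],"roll": 0}
    - {"xyz": [0,0,0.8],"roll": 0}
    - {"xyz": [0,0,0.6],"roll": 0}
    - {"xyz": [0,0,0.3],"roll": 0}
    - {"xyz": [0,0,0],"roll": 0}

```text
time_s: 5.92
tcp_pos: [439.5, -24.7, 21.7]
tcp_rot: [-0.002, 0.688, 0.726, -0.001]
ft_force: [0.2, 0.4, 0.1]
finger_gap: 60.7
gripper_force: 0.0
```

Call:
carry_out:
  targets:
    - {"xyz": [0,0,0],"roll": 0}
    - {"xyz": [0,0,0],"roll": 0}
    - {"xyz": [0,0,0],"roll": 0}
    - {"xyz": [0,0,0],"roll": 0}
    - {"xyz": [0,0,0],"roll": 0}
    - {"xyz": [0,0,0],"roll": 0}
    - {"xyz": [0,0,0],"roll": 0}
    - {"xyz": [0,0,0],"roll": 0}
    - {"xyz": [0,0,0],"roll": 0}
  jaw: 1
  force: 20

```text
time_s: 6.67
tcp_pos: [440.5, -24.9, 23.9]
tcp_rot: [0.0, 0.688, 0.726, 0.0]
ft_force: [-0.0, -0.0, 6.1]
finger_gap: 33.8
gripper_force: 20.0
```

Call:
carry_out:
  targets:
    - {"xyz": [0,0,-0.4],"roll": 0}
    - {"xyz": [0,0,-0.9],"roll": 0}
    - {"xyz": [0,0,-0.9],"roll": 0}
    - {"xyz": [0,0,0],"roll": 6.65}
    - {"xyz": [0,0,0],"roll": 6.65}
    - {"xyz": [0,0,0],"roll": 6.65}
    - {"xyz": [0,0,0],"roll": 6.65}
    - {"xyz": [0,0,0],"roll": 6.65}
    - {"xyz": [0,0,0],"roll": 6.65}
    - {"xyz": [0,0,0],"roll": 6.65}
    - {"xyz": [0,0,0],"roll": 6.65}
    - {"xyz": [0,0,0],"roll": 6.65}
    - {"xyz": [0,0,0],"roll": 6.65}
    - {"xyz": [0,0,0],"roll": 6.65}
    - {"xyz": [0,0,0],"roll": 6.65}
    - {"xyz": [0,0,0],"roll": 6.65}
    - {"xyz": [0,0,0],"roll": 6.65}

```text
time_s: 8.08
tcp_pos: [440.2, -24.8, 89.2]
tcp_rot: [-0.0, 1.0, -0.003, -0.0]
ft_force: [-0.6, 0.4, -0.2]
finger_gap: 33.4
gripper_force: 20.0
```

Call:
carry_out:
  targets:
    - {"xyz": [0.07,0.6,0],"roll": 0}
    - {"xyz": [0.07,0.93,0],"roll": 0}
    - {"xyz": [0.07,0.93,0],"roll": 0}
    - {"xyz": [0.07,0.93,0],"roll": 0}
    - {"xyz": [0.07,0.93,0],"roll": 0}
    - {"xyz": [0.07,0.93,0],"roll": 0}
    - {"xyz": [0.07,0.93,0],"roll": 0}
    - {"xyz": [0.07,0.93,0],"roll": 0}
    - {"xyz": [0.07,0.93,0],"roll": 0}
    - {"xyz": [0.07,0.8,0],"roll": 0}
    - {"xyz": [0.03,0.43,0],"roll": 0}
    - {"xyz": [0,0,0],"roll": 0}

```text
time_s: 9.08
tcp_pos: [462.8, -306.2, 89.3]
tcp_rot: [0.001, 1.0, -0.002, 0.001]
ft_force: [-0.1, -0.6, -1.0]
finger_gap: 33.6
gripper_force: 20.0
```

```bash
python3 - <<'E'
from h import *
d=snap('wrist','w3'); s=d['s'];print(s['tcp_pos'],s['tcp_rot'],s['finger_gap'],s['gripper_force'],s['time_s'])
hsv=cv2.cvtColor(d['image'],cv2.COLOR_BGR2HSV)
cv2.imwrite('pics/w3s.png',np.hstack([d['image'],snap('scene','s3')['image']])[::2,::2])
E
```

```text
[ 462.78209124 -306.22134193   89.27974675] [ 0.00131944  0.99999702 -0.00170142  0.00115124] 33.56407538625212 19.993787705898285 9.0833
```

View pics/w3s.png

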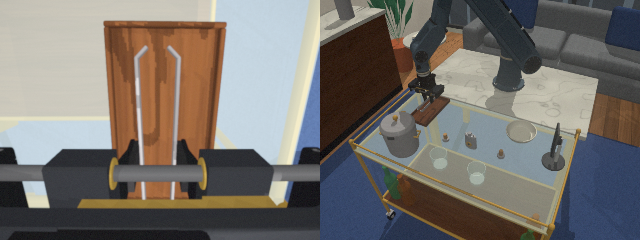

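The tongs are held over the tray. In the full-size wrist picture the tray's far corners are about (208,46) and (452,46).

```bash
python3 - <<'E'
from h import *
d=load('w3')
print([plane(d,p,20).round(1) for p in((208,46),(452,46),(216,280),(436,280))],plane(d,(312,92),75).round(1))
E
```

```text
[array([ 583.3, -251.9,   20. ]), array([ 583.2, -378.9,   20. ]), array([ 451.7, -245.9,   20. ]), array([ 451.3, -382.6,   20. ])] [ 556.4 -306.2   75. ]
```

Call:
carry_out:
  targets:
    - {"xyz": [-0.1,0.25,0],"roll": 0}
    - {"xyz": [0,0,0.6],"roll": 0}
    - {"xyz": [0,0,0.7],"roll": 0}
    - {"xyz": [0,0,0.5],"roll": 0}
    - {"xyz": [0,0,0.17],"roll": 0}
    - {"xyz": [0,0,0],"roll": 0}
    - {"xyz": [0,0,0],"roll": 0}

```text
time_s: 9.77
tcp_pos: [458.8, -309.3, 30.1]
tcp_rot: [-0.0, 1.0, 0.0, -0.0]
ft_force: [0.7, -0.3, -1.2]
finger_gap: 33.9
gripper_force: 20.0
```

Call:
carry_out:
  targets:
    - {"xyz": [0,0,0],"roll": 0}
    - {"xyz": [0,0,0],"roll": 0}
    - {"xyz": [0,0,0],"roll": 0}
    - {"xyz": [0,0,0],"roll": 0}
    - {"xyz": [0,0,0],"roll": 0}
    - {"xyz": [0,0,0],"roll": 0}
  jaw: -0.2

```text
time_s: 10.27
tcp_pos: [459.1, -310.5, 30.2]
tcp_rot: [0.0, 1.0, -0.0, 0.0]
ft_force: [0.0, 0.1, -0.7]
finger_gap: 51.8
gripper_force: 0.0
```

Call:
carry_out:
  targets:
    - {"xyz": [0,0,-0.5],"roll": 0}
    - {"xyz": [0,0,-0.9],"roll": 0}
    - {"xyz": [0,0,-0.9],"roll": 0}
    - {"xyz": [0,0,-0.9],"roll": 0}
    - {"xyz": [0,0,-0.9],"roll": 0}
    - {"xyz": [0,0,-0.9],"roll": 0}
    - {"xyz": [0,0,0],"roll": 0}

```text
time_s: 10.85
tcp_pos: [461.5, -312.8, 185.3]
tcp_rot: [0.004, 1.0, -0.0, 0.004]
ft_force: [0.7, -0.3, -0.2]
finger_gap: 52.3
gripper_force: 0.0
```

```bash
python3 - <<'E'
from h import *
d=snap('wrist','w4'); s=d['s'];print(s['tcp_pos'],s['tcp_rot'],s['finger_gap'],s['time_s'])
print('wrist-up view of tray: claws expected',proj(d,[[551,-314,13],[371,-314,13]]).round())
E
```

```text
[ 461.48691519 -312.79798411  185.31739229] [ 3.85609421e-03  9.99985105e-01 -2.56705635e-04  3.85401568e-03] 52.25378023691858 10.85
wrist-up view of tray: claws expected [[314. 115.]
 [314. 315.]]
```

Call:
carry_out:
  targets:
    - {"xyz": [0.67,-0.885,0.15],"roll": 0}
    - {"xyz": [0.67,-0.885,0.15],"roll": 0}
    - {"xyz": [0.67,-0.885,0.15],"roll": 0}
    - {"xyz": [0.67,-0.885,0.15],"roll": 0}
    - {"xyz": [0.67,-0.885,0.15],"roll": 0}
    - {"xyz": [0.67,-0.885,0.15],"roll": 0}
    - {"xyz": [0.67,-0.885,0.15],"roll": 0}
    - {"xyz": [0.67,-0.885,0.15],"roll": 0}
    - {"xyz": [0,0,0],"roll": 0}
    - {"xyz": [0,0,0],"roll": 0}

```text
time_s: 11.73
tcp_pos: [619.5, -96.2, 141.9]
tcp_rot: [-0.0, 1.0, 0.001, -0.002]
ft_force: [0.1, 0.3, -0.1]
finger_gap: 52.1
gripper_force: 0.0
```

```bash
python3 - <<'E'
from h import *
d=snap('wrist','w5'); s=d['s'];print(s['tcp_pos'],s['tcp_rot'],s['finger_gap'],s['time_s'])
print(proj(d,[[620,-100,42]]).round())
cv2.imwrite('pics/w5s.png',np.vstack([np.hstack([load('w4')['image'],d['image']])[::2,::2]]))
hsv=cv2.cvtColor(d['image'],cv2.COLOR_BGR2HSV); m=cv2.inRange(hsv,(5,90,60),(20,255,255)); m[300:]=0
n,l,st,c=cv2.connectedComponentsWithStats(m)
for i in range(1,n):
    if st[i,4]>60: print(st[i],c[i].round(),plane(d,c[i],42).round(1))
E
```

```text
[619.46657981 -96.18769685 141.93986254] [-4.54224141e-04  9.99997398e-01  1.45804136e-03 -1.69446354e-03] 52.058958845103525 11.7333
[[319. 246.]]
[469   0  25 113 192] [478.  52.] [ 742.5 -193.5   42. ]
[504  83  38  19  66] [526.  89.] [ 722.1 -226.    42. ]
[  0 122  23  30 285] [ 11. 140.] [690.3  98.1  42. ]
[311 221  27  34 739] [324. 238.] [ 625.6 -102.9   42. ]
[109 227  46  16 230] [132. 233.] [628.2  28.3  42. ]
[ 498  270  142   30 3739] [568. 284.] [ 591.6 -278.6   42. ]
```

View pics/w5s.png

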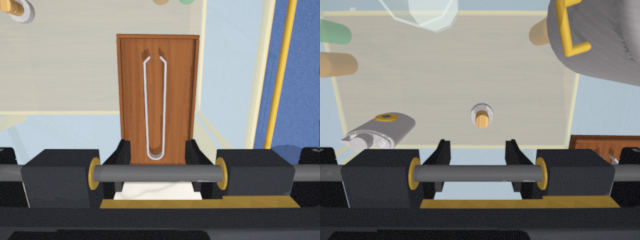

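Call:
carry_out:
  targets:
    - {"xyz": [0.1,0.23,0.3],"roll": 0}
    - {"xyz": [0,0,0.9],"roll": 0}
    - {"xyz": [0,0,0.9],"roll": 0}
    - {"xyz": [0,0,0.8],"roll": 0}
    - {"xyz": [0,0,0.4],"roll": 0}
    - {"xyz": [0,0,0.2],"roll": 0}
    - {"xyz": [0,0,0],"roll": 0}

```text
time_s: 12.37
tcp_pos: [621.8, -106.1, 37.6]
tcp_rot: [-0.0, 1.0, -0.001, -0.001]
ft_force: [0.0, -0.5, 0.6]
finger_gap: 52.2
gripper_force: 0.0
```

Call:
carry_out:
  targets:
    - {"xyz": [0,0,0],"roll": 0}
    - {"xyz": [0,0,0],"roll": 0}
    - {"xyz": [0,0,0],"roll": 0}
    - {"xyz": [0,0,0],"roll": 0}
    - {"xyz": [0,0,0],"roll": 0}
    - {"xyz": [0,0,0],"roll": 0}
    - {"xyz": [0,0,0],"roll": 0}
    - {"xyz": [0,0,0],"roll": 0}
    - {"xyz": [0,0,0],"roll": 0}
    - {"xyz": [0,0,0],"roll": 0}
  jaw: 1
  force: 20

```text
time_s: 13.2
tcp_pos: [623.3, -105.0, 39.7]
tcp_rot: [0.0, 1.0, -0.0, 0.0]
ft_force: [-0.3, 1.1, 4.9]
finger_gap: 19.5
gripper_force: 20.0
```

```bash
python3 - <<'E'
from h import *
a=load('scene0'); d=load('w5')
hsv=cv2.cvtColor(a['image'],cv2.COLOR_BGR2HSV)
# dish rim via bright low-sat mask in scene, rim ellipse
m=cv2.inRange(hsv,(0,0,120),(40,70,255)); k=np.zeros_like(m); k[232:292,360:445]=255; m&=k
c=max(cv2.findContours(m,cv2.RETR_EXTERNAL,2)[0],key=cv2.contourArea); pts=c[:,0]
P=np.array([plane(a,p.astype(float),36) for p in pts])
(x,y),r=cv2.minEnclosingCircle(P[:,:2].astype(np.float32)); print('dish',x,y,r, cv2.boundingRect(c))
print('crest', plane(d,(132,233),34).round(1))
E
```

```text
dish 386.6813659667969 225.04107666015625 128.34214782714844 (360, 232, 85, 52)
crest [626.1  32.5  34. ]
```

Call:
carry_out:
  targets:
    - {"xyz": [0,0,-0.5],"roll": 0}
    - {"xyz": [0,0,-0.9],"roll": 0}
    - {"xyz": [0,0,-0.9],"roll": 0}
    - {"xyz": [0,0,-0.9],"roll": 0}
    - {"xyz": [0,0,-0.8],"roll": 0}
    - {"xyz": [-0.48,-0.87,0],"roll": 0}
    - {"xyz": [-0.48,-0.87,0],"roll": 0}
    - {"xyz": [-0.48,-0.87,0],"roll": 0}
    - {"xyz": [-0.48,-0.87,0],"roll": 0}
    - {"xyz": [-0.48,-0.87,0],"roll": 0}
    - {"xyz": [-0.48,-0.87,0],"roll": 0}
    - {"xyz": [-0.48,-0.87,0],"roll": 0}
    - {"xyz": [-0.48,-0.87,0],"roll": 0}
    - {"xyz": [-0.48,-0.87,0],"roll": 0}
    - {"xyz": [-0.48,-0.87,0],"roll": 0}
    - {"xyz": [-0.48,-0.87,0],"roll": 0}
    - {"xyz": [-0.48,-0.87,0],"roll": 0}
    - {"xyz": [-0.48,-0.87,0],"roll": 0}
    - {"xyz": [0,0,0],"roll": 0}

```text
time_s: 14.78
tcp_pos: [432.2, 237.4, 158.5]
tcp_rot: [-0.0, 1.0, 0.002, -0.002]
ft_force: [-1.3, 0.3, -0.2]
finger_gap: 19.4
gripper_force: 20.0
```

```bash
python3 - <<'E'
from h import *
d=snap('wrist','w6'); s=d['s'];print(s['tcp_pos'],s['tcp_rot'],s['finger_gap'],s['gripper_force'],s['time_s'])
b=snap('side','sd6');cv2.imwrite('pics/w6s.png',np.hstack([d['image'],b['image']])[::2,::2])
print(proj(d,[[436,235,36],[604,190,42]]).round())
E
```

```text
[432.18297401 237.44824443 158.54445807] [-2.35697650e-04  9.99996385e-01  1.97193549e-03 -1.81260575e-03] 19.395917917793266 20.02389100030996 14.7833
[[317. 232.]
 [394. -33.]]
```

View pics/w6s.png

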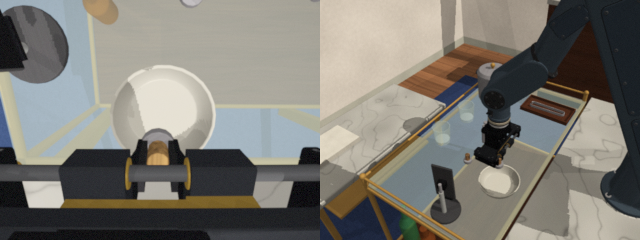

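The stopper is held. The dish rim in the wrist view (full size) has its left edge at about 224, right at 430 and top at about row 132. The phone foot is at top left, (64,90).

```bash
python3 - <<'E'
from h import *
d=load('w6')
print([plane(d,p,36).round(1) for p in((224,220),(430,220),(326,132))])
g=cv2.cvtColor(d['image'],cv2.COLOR_BGR2GRAY); hsv=cv2.cvtColor(d['image'],cv2.COLOR_BGR2HSV)
# foot circle: dark mask in top-left
m=(g<75).astype(np.uint8)*255; m[240:]=0; m[:,170:]=0
c=max(cv2.findContours(m,cv2.RETR_EXTERNAL,2)[0],key=cv2.contourArea); print('dark bbox',cv2.boundingRect(c))
h=cv2.convexHull(c)[:,0]; P=np.array([plane(d,p.astype(float),12) for p in h if p[0]>60])
A=np.c_[2*P[:,:2],np.ones(len(P))]; s=np.linalg.lstsq(A,(P[:,:2]**2).sum(1),rcond=None)[0]; print('foot',s[:2].round(1),np.sqrt(s[2]+s[0]**2+s[1]**2).round(1),len(P))
b=load('side0'); 
crop=d['image'][0:180,0:160]; cv2.imwrite('pics/ph.png',cv2.resize(crop,None,fx=3,fy=3))
E
```

```text
[array([444.7, 303.8,  36. ]), array([445.6, 151.7,  36. ]), array([507.7, 229.4,  36. ])]
dark bbox (0, 20, 55, 122)Traceback (most recent call last):
  File "<stdin>", line 9, in <module>
IndexError: too many indices for array: array is 1-dimensional, but 2 were indexed
```

Call:
carry_out:
  targets:
    - {"xyz": [-0.9,0.3,0.3],"roll": 0}
    - {"xyz": [0,0,0.9],"roll": 0}
    - {"xyz": [0,0,0.9],"roll": 0}
    - {"xyz": [0,0,0.8],"roll": 0}
    - {"xyz": [0,0,0.5],"roll": 0}
    - {"xyz": [0,0,0.25],"roll": 0}
    - {"xyz": [0,0,0.05],"roll": 0}
    - {"xyz": [0,0,0],"roll": 0}

```text
time_s: 15.55
tcp_pos: [409.6, 224.7, 47.8]
tcp_rot: [0.0, 1.0, -0.001, -0.0]
ft_force: [-0.3, -0.0, -0.6]
finger_gap: 19.0
gripper_force: 20.0
```

Call:
carry_out:
  targets:
    - {"xyz": [0,0,0],"roll": 0}
    - {"xyz": [0,0,0],"roll": 0}
    - {"xyz": [0,0,0],"roll": 0}
    - {"xyz": [0,0,0],"roll": 0}
    - {"xyz": [0,0,0],"roll": 0}
    - {"xyz": [0,0,0],"roll": 0}
  jaw: 0.1

```text
time_s: 16.05
tcp_pos: [409.1, 225.5, 48.4]
tcp_rot: [-0.0, 1.0, -0.0, 0.0]
ft_force: [-0.0, -0.3, 0.4]
finger_gap: 38.5
gripper_force: 0.0
```

Call:
carry_out:
  targets:
    - {"xyz": [0,0,-0.4],"roll": 0}
    - {"xyz": [0,0,-0.8],"roll": 0}
    - {"xyz": [0,0,-0.9],"roll": 0}
    - {"xyz": [0,0,-0.9],"roll": 0}
    - {"xyz": [0.9,0.2,-0.2],"roll": 0}
    - {"xyz": [0.9,0.2,0],"roll": 0}
    - {"xyz": [0.9,0.2,0],"roll": 0}
    - {"xyz": [0.9,0.2,0],"roll": 0}
    - {"xyz": [0.9,0.2,0],"roll": 0}
    - {"xyz": [0.9,0.2,0],"roll": 0}
    - {"xyz": [0.9,0.2,0],"roll": 0}
    - {"xyz": [0,0,0],"roll": 0}
    - {"xyz": [0,0,0],"roll": 0}
  jaw: -0.2

```text
time_s: 17.13
tcp_pos: [598.9, 182.7, 143.7]
tcp_rot: [-0.0, 1.0, -0.001, 0.0]
ft_force: [-0.4, 0.3, -1.0]
finger_gap: 52.1
gripper_force: 0.0
```

```bash
cat > cork.py <<'E'
from h import *
import sys
d=snap('wrist',sys.argv[1]); s=d['s'];print(s['tcp_pos'],s['tcp_rot'],s['finger_gap'],s['time_s'])
hsv=cv2.cvtColor(d['image'],cv2.COLOR_BGR2HSV); m=cv2.inRange(hsv,(5,90,60),(20,255,255)); m[300:]=0
n,l,st,c=cv2.connectedComponentsWithStats(m)
for i in range(1,n):
    if st[i,4]>150: x,y,w,h=st[i,:4]; print(st[i],'top',plane(d,(x+w/2,y+h-w/2),42).round(1))
E
python3 cork.py w7
```

```text
[598.8701007  182.66010112 143.73433098] [-3.66456125e-05  9.99999558e-01 -9.35721881e-04  8.94334591e-05] 52.08019250947017 17.1333
[ 128  105   60   37 1230] top [687.5 280.3  42. ]
[289 216  27  34 731] top [605.8 190.3  42. ]
```

Call:
carry_out:
  targets:
    - {"xyz": [0.23,-0.25,0.3],"roll": 0}
    - {"xyz": [0,0,0.9],"roll": 0}
    - {"xyz": [0,0,0.9],"roll": 0}
    - {"xyz": [0,0,0.8],"roll": 0}
    - {"xyz": [0,0,0.4],"roll": 0}
    - {"xyz": [0,0,0.2],"roll": 0}
    - {"xyz": [0,0,0],"roll": 0}

```text
time_s: 17.77
tcp_pos: [603.4, 191.2, 37.5]
tcp_rot: [0.0, 1.0, 0.0, -0.002]
ft_force: [-0.0, 0.5, -0.9]
finger_gap: 52.5
gripper_force: 0.0
```

Call:
carry_out:
  targets:
    - {"xyz": [0,0,0],"roll": 0}
    - {"xyz": [0,0,0],"roll": 0}
    - {"xyz": [0,0,0],"roll": 0}
    - {"xyz": [0,0,0],"roll": 0}
    - {"xyz": [0,0,0],"roll": 0}
    - {"xyz": [0,0,0],"roll": 0}
    - {"xyz": [0,0,0],"roll": 0}
    - {"xyz": [0,0,0],"roll": 0}
    - {"xyz": [0,0,0],"roll": 0}
    - {"xyz": [0,0,0],"roll": 0}
  jaw: 1
  force: 20

```text
time_s: 18.6
tcp_pos: [605.2, 190.7, 39.7]
tcp_rot: [-0.0, 1.0, -0.0, 0.0]
ft_force: [-1.1, -0.6, 5.0]
finger_gap: 19.2
gripper_force: 20.0
```

Call:
carry_out:
  targets:
    - {"xyz": [0,0,-0.5],"roll": 0}
    - {"xyz": [0,0,-0.9],"roll": 0}
    - {"xyz": [0,0,-0.9],"roll": 0}
    - {"xyz": [0,0,-0.9],"roll": 0}
    - {"xyz": [0,0,-0.8],"roll": 0}
    - {"xyz": [-0.8,-0.2,0],"roll": 0}
    - {"xyz": [-0.8,-0.2,0],"roll": 0}
    - {"xyz": [-0.8,-0.2,0],"roll": 0}
    - {"xyz": [-0.8,-0.2,0],"roll": 0}
    - {"xyz": [-0.8,-0.2,0],"roll": 0}
    - {"xyz": [-0.8,-0.2,0],"roll": 0}
    - {"xyz": [0,0,0],"roll": 0}
    - {"xyz": [0,0,0],"roll": 0}

```text
time_s: 19.68
tcp_pos: [459.2, 227.0, 158.7]
tcp_rot: [0.0, 1.0, 0.0, -0.001]
ft_force: [0.6, 0.6, -0.5]
finger_gap: 19.5
gripper_force: 20.0
```

```bash
python3 cork.py w8
```

```text
[459.21595117 227.04040927 158.70428808] [ 2.18687135e-04  9.99999543e-01  4.31169624e-04 -8.24830302e-04] 19.48651150068851 19.6833
[151   0  25  26 435] top [606.2 320.6  42. ]
[ 166    7   45   46 1237] top [596.6 305.9  42. ]
[294 279  43  21 694] top [428.1 225.5  42. ]
```

Call:
carry_out:
  targets:
    - {"xyz": [0,0,0.4],"roll": 0}
    - {"xyz": [0,0,0.9],"roll": 0}
    - {"xyz": [0,0,0.9],"roll": 0}
    - {"xyz": [0,0,0.7],"roll": 0}
    - {"xyz": [0,0,0.5],"roll": 0}
    - {"xyz": [0,0,0.25],"roll": 0}
    - {"xyz": [0,0,0.05],"roll": 0}
    - {"xyz": [0,0,0],"roll": 0}

```text
time_s: 20.4
tcp_pos: [461.8, 226.7, 47.7]
tcp_rot: [-0.0, 1.0, -0.001, 0.0]
ft_force: [-1.1, 1.6, -0.1]
finger_gap: 19.3
gripper_force: 20.0
```

Call:
carry_out:
  targets:
    - {"xyz": [0,0,0],"roll": 0}
    - {"xyz": [0,0,0],"roll": 0}
    - {"xyz": [0,0,0],"roll": 0}
    - {"xyz": [0,0,0],"roll": 0}
    - {"xyz": [0,0,0],"roll": 0}
    - {"xyz": [0,0,0],"roll": 0}
  jaw: 0.1

```text
time_s: 20.9
tcp_pos: [461.0, 226.9, 48.5]
tcp_rot: [-0.0, 1.0, -0.0, 0.0]
ft_force: [0.1, 0.7, -0.0]
finger_gap: 38.5
gripper_force: 0.0
```

Call:
carry_out:
  targets:
    - {"xyz": [0,0,-0.4],"roll": 0}
    - {"xyz": [0,0,-0.8],"roll": 0}
    - {"xyz": [0,0,-0.9],"roll": 0}
    - {"xyz": [0,0,-0.9],"roll": 0}
    - {"xyz": [0,0,-0.9],"roll": 0}
    - {"xyz": [0,0,-0.9],"roll": 0}
    - {"xyz": [0.64,0.8,-0.03],"roll": 0}
    - {"xyz": [0.64,0.8,-0.03],"roll": 0}
    - {"xyz": [0.64,0.8,-0.03],"roll": 0}
    - {"xyz": [0.64,0.8,-0.03],"roll": 0}
    - {"xyz": [0.64,0.8,-0.03],"roll": 0}
    - {"xyz": [0.64,0.8,-0.03],"roll": 0}
    - {"xyz": [0.64,0.8,-0.03],"roll": 0}
    - {"xyz": [0.64,0.8,-0.03],"roll": 0}
    - {"xyz": [0,0,0],"roll": 0}
    - {"xyz": [0,0,0],"roll": 0}
  jaw: -1

```text
time_s: 22.23
tcp_pos: [615.1, 33.2, 199.1]
tcp_rot: [-0.0, 1.0, -0.002, 0.0]
ft_force: [-0.2, 1.2, 0.1]
finger_gap: 86.9
gripper_force: 0.0
```

```bash
python3 cork.py w9; python3 - <<'E'
from h import *
d=load('w9'); a=snap('scene','s9'); b=snap('side','sd9')
print(proj(d,[[613,35,102],[626,35,34],[612,64,82],[612,5,82]]).round())
# composite: wrist flask crop, scene dish/phone crop, side phone crop
def c(i,x0,y0,x1,y1,w,h): return cv2.resize(i['image'][y0:y1,x0:x1],(w,h),interpolation=3)
top=np.hstack([c(d,200,60,440,285,400,375-0),c(a,360,230,500,350,400,375)])
bot=np.hstack([c(b,200,310,290,450,145,225),c(b,300,310,430,400,325,225),c(a,440,230,500,330,135,225),c(b,400,180,513,260,195,225)])
cv2.imwrite('pics/final.png',np.vstack([top,bot]))
E
```

```text
[615.05973991  33.19012546 199.07426847] [-4.69059508e-05  9.99998621e-01 -1.65595676e-03  1.20600664e-04] 86.86796080096912 22.2333
[ 75 111  52  40 852] top [696.2 198.8  42. ]
[ 51 120  23  19 305] top [694.5 229.5  42. ]
[298 206  35  12 172] top [636.   31.8  42. ]
[ 594  243   46   54 2018] top [ 570.2 -234.    42. ]
[[311. 251.]
 [312. 210.]
 [272. 243.]
 [352. 243.]]
```

View pics/final.png

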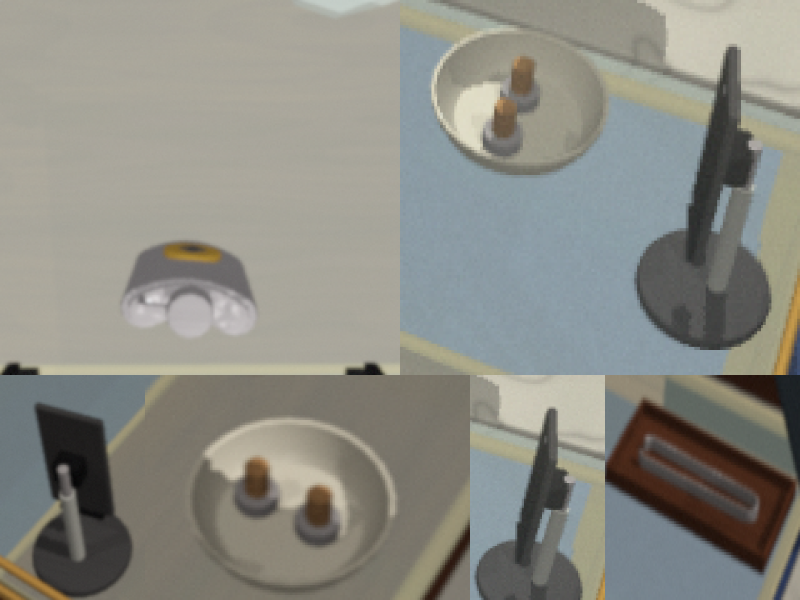

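Both stoppers are upright in the dish and the tongs lie inside the tray. The flask's shoulder ends in full wrist coordinates are (273,243) and (354,255), the cap is (314,250) and the crest (316,211). The phone's top in the scene view is about (476.6,245).

```bash
python3 - <<'E'
from h import *
d=load('w9');a=load('s9');b=load('sd9')
L,R=plane(d,(273,243),78),plane(d,(354,255),78); v=L-R; print(L.round(1),R.round(1),'yaw',np.degrees(np.arctan2(v[1],v[0]))-90)
print('cap',plane(d,(314,250),102).round(1),'crest',plane(d,(316,211),34).round(1))
S=lambda x,y:(x*90/145+200,(y-375)*140/225+310)
A=lambda x,y:((x-400)*.35+360,y*.32+230)
def yp(D,uv,y): o,v=ray(D,uv); return (o+v*(y-o[1])/v[1]).round(1)
for y in (403,408,413): print(y,'a top',yp(a,A(733,46),y),'b TR',yp(b,S(103,421),y),'b TL',yp(b,S(36,405),y),'b BR',yp(b,S(112,517),y),'a bot',yp(a,A(692,262),y))
for z in (205,213,220): TL,TR=plane(b,S(36,405),z),plane(b,S(103,421),z); w=TL-TR; print(z,TL.round(),TR.round(),np.linalg.norm(w).round(1),np.degrees(np.arctan2(w[1],w[0])).round(1))
E
```

```text
[611.1  63.6  78. ] [601.5   2.8  78. ] yaw -8.984569041932772
cap [613.8  32.9 102. ] crest [625.3  31.3  34. ]
403 a top [447.8 403.  164.5] b TR [500.3 403.  218.9] b TL [589.6 403.  189.2] b BR [504.7 403.   60.9] a bot [ 221.   403.  -326.9]
408 a top [537.9 408.  241.8] b TR [495.6 408.  226.7] b TL [583.9 408.  197.3] b BR [500.  408.   70.4] a bot [ 334.2  408.  -199.7]
413 a top [628.1 413.  319. ] b TR [491.  413.  234.5] b TL [578.2 413.  205.4] b BR [495.3 413.   80. ] a bot [447.4 413.  -72.5]
205 [579. 413. 205.] [509. 394. 205.] 72.3 15.0
213 [573. 418. 213.] [504. 399. 213.] 71.5 15.0
220 [568. 422. 220.] [500. 404. 220.] 70.8 15.0
```

```bash
python3 - <<'E'
from h import *
a=load('s9');b=load('sd9')
g=cv2.cvtColor(a['image'],cv2.COLOR_BGR2GRAY)
for r in list(range(242,274,2))+[290,300,308,312]:
    x=np.where(g[r,440:500]<85)[0]+440; print(r,(x.min(),x.max()) if len(x) else '',end='; ')
print()
for yaw in (0,8,15):
    t=np.radians(yaw); n=np.array([np.sin(t),-np.cos(t),0]); e=np.array([np.cos(t),np.sin(t),0]); f=np.array([537,427,0.])
    for zt in (214,):
        c=f+20*n; q=[c+s*36.5*e+np.array([0,0,z])-k*n for k in (0,9) for s in(-1,1) for z in(zt,zt-150)]
        print(yaw,'front far T,B near T,B | back:\n a',proj(a,q).round(0).astype(int).tolist(),'\n b',proj(b,q).round(0).astype(int).tolist())
S=lambda x,y:(x*90/145+200,(y-375)*140/225+310)
print('obs b TR',S(103,421),'TL',S(36,405),'BR',S(112,517))
E
```

```text
242 ; 244 ; 246 (np.int64(475), np.int64(475)); 248 (np.int64(474), np.int64(474)); 250 (np.int64(474), np.int64(475)); 252 (np.int64(473), np.int64(475)); 254 (np.int64(473), np.int64(475)); 256 (np.int64(472), np.int64(475)); 258 (np.int64(471), np.int64(475)); 260 (np.int64(471), np.int64(475)); 262 (np.int64(470), np.int64(475)); 264 (np.int64(470), np.int64(475)); 266 (np.int64(469), np.int64(475)); 268 (np.int64(469), np.int64(477)); 270 (np.int64(468), np.int64(477)); 272 (np.int64(468), np.int64(481)); 290 (np.int64(463), np.int64(472)); 300 (np.int64(461), np.int64(468)); 308 (np.int64(455), np.int64(467)); 312 (np.int64(458), np.int64(479)); 
0 front far T,B near T,B | back:
 a [[477, 243], [465, 291], [469, 266], [457, 314], [482, 245], [468, 293], [474, 267], [461, 315]] 
 b [[263, 342], [270, 400], [226, 324], [237, 381], [259, 346], [267, 404], [223, 327], [234, 385]]
8 front far T,B near T,B | back:
 a [[475, 244], [462, 292], [472, 267], [459, 315], [479, 244], [466, 292], [476, 268], [463, 316]] 
 b [[263, 339], [270, 397], [223, 325], [234, 383], [260, 344], [268, 401], [220, 329], [231, 387]]
15 front far T,B near T,B | back:
 a [[473, 244], [460, 292], [474, 268], [461, 316], [477, 245], [464, 293], [478, 269], [465, 317]] 
 b [[263, 337], [270, 395], [220, 327], [232, 385], [260, 341], [268, 399], [218, 331], [229, 389]]
obs b TR (263.9310344827586, 338.6222222222222) TL (222.3448275862069, 328.6666666666667) BR (269.51724137931035, 398.35555555555555)
```

Everything agrees. The phone yaw is about 13°, with the lens near (541,409,207). The flask yaw is −9° and it is centred near (612,33). Next I grasp it by its side edges.

Call:
carry_out:
  targets:
    - {"xyz": [0,0,0],"roll": 4.6}
    - {"xyz": [0,0,0],"roll": 4.6}
    - {"xyz": [-0.12,0.02,0.3],"roll": 0}
    - {"xyz": [0,0,0.7],"roll": 0}
    - {"xyz": [0,0,0.8],"roll": 0}
    - {"xyz": [0,0,0.8],"roll": 0}
    - {"xyz": [0,0,0.8],"roll": 0}
    - {"xyz": [0,0,0.6],"roll": 0}
    - {"xyz": [0,0,0.35],"roll": 0}
    - {"xyz": [0,0,0.15],"roll": 0}
    - {"xyz": [0,0,0],"roll": 0}
    - {"xyz": [0,0,0],"roll": 0}

```text
time_s: 23.38
tcp_pos: [611.0, 35.0, 64.8]
tcp_rot: [0.0, 0.997, -0.08, 0.0]
ft_force: [-0.5, 0.5, 0.6]
finger_gap: 87.2
gripper_force: 0.0
```

Call:
carry_out:
  targets:
    - {"xyz": [0,0,0],"roll": 0}
    - {"xyz": [0,0,0],"roll": 0}
    - {"xyz": [0,0,0],"roll": 0}
    - {"xyz": [0,0,0],"roll": 0}
    - {"xyz": [0,0,0],"roll": 0}
    - {"xyz": [0,0,0],"roll": 0}
    - {"xyz": [0,0,0],"roll": 0}
    - {"xyz": [0,0,0],"roll": 0}
    - {"xyz": [0,0,0],"roll": 0}
    - {"xyz": [0,0,0],"roll": 0}
  jaw: 1
  force: 35

```text
time_s: 24.22
tcp_pos: [611.0, 34.5, 64.8]
tcp_rot: [0.0, 0.997, -0.08, 0.0]
ft_force: [-1.2, -0.6, 5.1]
finger_gap: 62.2
gripper_force: 35.0
```

Call:
carry_out:
  targets:
    - {"xyz": [0,0,-0.2],"roll": 0}
    - {"xyz": [0,0,-0.4],"roll": 0}
    - {"xyz": [0,0,-0.6],"roll": 0}
    - {"xyz": [0,0,-0.6],"roll": 0}
    - {"xyz": [0,0,-0.6],"roll": 0}
    - {"xyz": [0,0,-0.6],"roll": 0}
    - {"xyz": [0,0,-0.6],"roll": 0}
    - {"xyz": [0,0,-0.6],"roll": 0}
    - {"xyz": [0,0,-0.6],"roll": 0}
    - {"xyz": [0,0,-0.5],"roll": 0}
    - {"xyz": [0,0,-0.3],"roll": 0}
    - {"xyz": [0,0,-0.17],"roll": 0}
    - {"xyz": [0,0,0],"roll": 0}

```text
time_s: 25.3
tcp_pos: [611.0, 34.7, 238.4]
tcp_rot: [-0.0, 0.997, -0.08, 0.001]
ft_force: [0.2, -0.5, -2.5]
finger_gap: 62.0
gripper_force: 35.0
```

Call:
carry_out:
  targets:
    - {"xyz": [0,0,0],"roll": -3}
    - {"xyz": [0,0,0],"roll": -6}
    - {"xyz": [0,0,0],"roll": -6}
    - {"xyz": [0,0,0],"roll": -6}
    - {"xyz": [0,0,0],"roll": -6}
    - {"xyz": [0,0,0],"roll": -6}
    - {"xyz": [0,0,0],"roll": -6}
    - {"xyz": [0,0,0],"roll": -6}
    - {"xyz": [0,0,0],"roll": -6}
    - {"xyz": [0,0,0],"roll": -6}
    - {"xyz": [0,0,0],"roll": -6}
    - {"xyz": [0,0,0],"roll": -6}
    - {"xyz": [0,0,0],"roll": -6}
    - {"xyz": [0,0,0],"roll": -6}
    - {"xyz": [0,0,0],"roll": -6}
    - {"xyz": [0,0,0],"roll": -6}
    - {"xyz": [0,0,0],"roll": -6}
    - {"xyz": [0,0,0],"roll": -6}
    - {"xyz": [0,0,0],"roll": -6}
    - {"xyz": [0,0,0],"roll": -1.2}

```text
time_s: 26.97
tcp_pos: [609.8, 34.8, 235.8]
tcp_rot: [-0.001, 0.622, 0.783, -0.001]
ft_force: [0.3, 0.1, -2.4]
finger_gap: 61.9
gripper_force: 35.0
```

Call:
carry_out:
  targets:
    - {"xyz": [0.2,0.02,0],"roll": 0}
    - {"xyz": [0.4,0.04,0],"roll": 0}
    - {"xyz": [0.5,0.05,0],"roll": 0}
    - {"xyz": [0.5,0.05,0],"roll": 0}
    - {"xyz": [0.5,0.05,0],"roll": 0}
    - {"xyz": [0.5,0.05,0],"roll": 0}
    - {"xyz": [0.5,0.05,0],"roll": 0}
    - {"xyz": [0.5,0.05,0],"roll": 0}
    - {"xyz": [0.5,0.05,0],"roll": 0}
    - {"xyz": [0.5,0.05,0],"roll": 0}
    - {"xyz": [0.5,0.05,0],"roll": 0}
    - {"xyz": [0.3,0.03,0],"roll": 0}
    - {"xyz": [0.15,0.01,0],"roll": 0}
    - {"xyz": [0.05,0,0],"roll": 0}
    - {"xyz": [0,0,0],"roll": 0}
    - {"xyz": [0,0,0],"roll": 0}
    - {"xyz": [0,0,0],"roll": 0}
    - {"xyz": [0,0,0],"roll": 0}
    - {"xyz": [0,0,0],"roll": 0}
    - {"xyz": [0,0,0],"roll": 0}

```text
time_s: 28.63
tcp_pos: [589.2, 201.7, 237.4]
tcp_rot: [0.0, 0.623, 0.782, -0.0]
ft_force: [0.8, 0.1, -3.2]
finger_gap: 61.7
gripper_force: 35.0
```

```bash
python3 - <<'E'
from h import *
d=snap('wrist','w10'); s=d['s']; print(s['tcp_pos'],s['tcp_rot'],s['finger_gap'],s['gripper_force'],s['time_s'])
a=snap('scene','s10'); b=snap('side','sd10')
t=np.radians(103); c=s['tcp_pos']; f=np.array([np.cos(t),np.sin(t),0]); X=[c-[0,0,64]+12.5*f+[0,0,34],c+[0,0,38]]
print('expect wrist crest,cap',proj(d,X).round(),'a',proj(a,X).round(),'b',proj(b,X).round())
for nm,D in(('w',d),('b',b),('a',a)):
    hsv=cv2.cvtColor(D['image'],cv2.COLOR_BGR2HSV); m=cv2.inRange(hsv,(12,120,80),(28,255,255)); u=proj(D,X)[0]
    n,l,st,ce=cv2.connectedComponentsWithStats(m)
    print(nm,[(st[i,4],ce[i].round()) for i in range(1,n) if st[i,4]>15 and np.linalg.norm(ce[i]-u)<40])
E
```

```text
[589.20894265 201.69845558 237.37191691] [ 1.26343082e-06  6.22992479e-01  7.82227826e-01 -1.53307258e-05] 61.747492553913034 34.977671446704335 28.6333
expect wrist crest,cap [[313. 264.]
 [312. 373.]] a [[377. 245.]
 [373. 219.]] b [[290. 257.]
 [290. 224.]]
w [(np.int32(1001), array([313., 265.]))]
b [(np.int32(108), array([291., 257.]))]
a []
```

The crest sits where planned, at wrist pixel (313,265) and side pixel (291,257) against predictions of (313,264) and (290,257). I hand the job in.

```bash
python3 -c "
from bench import bot
print(bot.finish_job())"
```

```text
the job is handed in; nothing more can be done
None
```

I handed the job in at about 29 s, with the tongs in the tray, both stoppers in the dish and the flask held upright about 20 cm in front of the phone lens; no verdict came back, and the lens position is my estimate from the images.

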